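# Show a valve ball to the inspection camera

## Task

Take the orange valve ball out of the parts bin and set it loose in the middle of the dish standing on the inspection stand. Then pick the dish up by its red grip, lift it straight up first, and, keeping it level and the ball in the middle, give it a quarter turn so that the gap in its rim squarely faces the camera; leave everything else where it is. Finish still holding the dish, level and still, straight above its rest with the ball at the height of the lens: do not put it down.

Things in the scene. Friction and masses are not known exactly. Their poses are not given: they have to be found in the camera images.
- ball_center (a point): centre of the orange plastic valve ball, diameter 40 mm, about 50 g; it starts loose in one of the three compartments of the bin
- bin: blue open parts bin fixed to the table, 270 mm (its x) by 160 mm (its y), 50 mm high, walls and floor 5 mm; two dividers across make three compartments in a row along its x, centred at x = -88, 0 and +88 mm, each about 83 mm by 150 mm inside. Origin: centre of its underside; z up
- dish: aluminium dished plate, 164 mm across, about 160 g, standing loose on the stand's rest. Origin: centre of its underside, z up. Its floor is a shallow cone (12 degrees) rising from 10 mm at the centre to 27 mm at the edge; a rim goes on up to 36 mm, except for a gap about 70 mm wide centred on the dish's -x side. On its +x side, 100 mm from the centre, stands an upright red grip lug: 12 mm thick along x, 36 mm wide along y, its top 89 mm above the underside
- dish_mid (a point): the middle of the dish, on its axis 30.5 mm above its underside: the centre of the ball lies here when it rests in the middle. Axes as the dish's
- dish_lug (a point): grasp centre of the dish's red lug, x = 100 mm, 66 mm above the dish's underside (23 mm below the lug's top). Axes as the dish's: pinch across the 12 mm, along the dish's x
- stand: inspection stand fixed to the table: a flat base, a round rest 84 mm across whose top is 40 mm above the table at the stand's origin, and a camera on a post to the stand's +y side (camera and post 52 mm wide, reaching from y = 175 to 240 mm, top at 181 mm). At the start the dish stands on the rest with its axes along the stand's (within 0.15 rad): lug towards the stand's +x, gap towards -x. Origin: under the centre of the rest, at table height, z up
- stand_rest (a point): centre of the top of the rest, 40 mm above the table; axes as the stand's
- stand_lens (a point): centre of the camera's lens face, 175 mm from the rest's axis on the stand's +y side, 155 mm above the table; it looks along the stand's -y, over the rest. Axes as the stand's
- bush: brass bush, 38 mm across, 30 mm high, in another compartment of the bin; leave it
- plug: black end plug, 44 mm across, 26 mm high, in another compartment of the bin; leave it
- filter_white: white filter canister, 80 mm across, 130 mm high, standing at the far side; leave it
- filter_red: red filter canister, 72 mm across, 150 mm high, standing at the far side; leave it
- carton_small: small carton, 90 x 70 mm, 100 mm high, on the left; leave it
- wrench: wrench lying flat beyond the stand; leave it
- bearing: steel bearing ring, 72 mm across, 20 mm high, lying on the left; leave it

How it is judged:
On the way, in this order (a step that is already met when the one before it is completed fails the run):
1. the ball is lifted out of the bin in the gripper (height (world z) of ball_center above 0.09 m and contact force between the fingers and ball above 0.3 N), for 0.1 s.
2. the ball lies loose in the middle of the dish, the dish on its rest (distance between ball_center and dish_mid below 0.02 m and contact force between the fingers and ball below 0.01 N and contact force between ball and dish above 0.1 N and contact force between dish and stand above 0.3 N), for 0.3 s.
3. the dish, not yet turned, is lifted at least 40 mm clear of its rest in the gripper, ball in the middle (height (world z) of dish above 0.08 m and contact force between the fingers and dish above 1 N and contact force between dish and stand below 0.02 N and angle between the x axis of dish and the x axis of stand, either way round below 0.4 rad and distance between ball_center and dish_mid below 0.025 m), for 0.1 s.
At the end, for the whole second after the job is handed in: The gripper alone holds the dish, still and level within 0.1 rad, its centre straight above the rest within 30 mm, gap towards the camera within 0.15 rad, the middle of the dish at lens height within 20 mm, and the ball loose in the dish within 18 mm of its middle (contact force between the fingers and dish above 1 N and contact force between dish and stand below 0.02 N and contact force between the fingers and ball below 0.01 N and distance between ball_center and dish_mid below 0.018 m and angle between dish's own z axis and vertical below 0.1 rad and angle between the x axis of dish and the y axis of stand, either way round below 0.15 rad and x of stand_lens in the frame of dish_mid below -0.1 m and z of stand_lens in the frame of dish_mid between -0.02 and 0.02 m and horizontal distance between dish and stand_rest below 0.03 m and linear speed of dish below 0.03 m/s and angular speed of dish below 0.15 rad/s); the arm keeps its last pose, push and grip.
It fails at once if the ball strays more than 32 mm from the middle of the lifted dish, or the lifted dish is without it (height (world z) of dish above 0.06 m and distance between ball_center and dish_mid above 0.032 m).
It fails at once if the lifted dish tips more than 0.25 rad (height (world z) of dish above 0.06 m and angle between dish's own z axis and vertical above 0.25 rad).
It fails at once if a bystander is moved more than 30 mm (distance of any of bush, plug, filter_white, filter_red, carton_small, wrench, bearing from where it was at the start of the episode above 0.03 m).
It also fails if it takes over 69 s, if anything falls off the work surface, if the arm or the gripper's body presses on something with over 40 N, if the wrist force passes 120 N, or if a joint passes its speed limit or range.

## Robot

A 7-joint arm with a two-finger parallel gripper is mounted at the origin on the work surface. World frame = base frame: x ahead of the robot, y to its left, z up, the work surface at z = 0. Lengths are in m, angles in rad, forces in N, time in s.
With the tool pointing down it reaches from about 0.425 to 0.95 m from the base axis. Payload 4.7 kg.
Tool frame: the origin (TCP) lies at the very end of the fingers, on their centre line; the grasp point (between the pads) lies 19 mm behind it; z points along the fingers, y is the line along which they close (so a half turn about z gives the same grasp; the last joint's range is limited). The gripper opens to 87 mm and grips with 3 to 60 N. Pads are 19 mm wide; open, the fingers measure 117 mm over their backs; the gripper's body (75 mm by 190 mm) begins 51 mm behind the grasp point.
Start: joints at [1.189, 0.469, -0.049, 1.532, 0.024, 1.141, -0.082], TCP at [0.233, -0.633, 0.223] pointing down, gripper open.
Joint ranges: [-2.59, 2.59], [-0.33, 1.99], [-1.39, 1.29], [0.1, 2.45], [-1.04, 4.18], [0.21, 1.99], [-2.66, 2.66]. Speed limits (rad/s): [2.57, 2.57, 3.14, 3.14, 3.14, 3.14, 3.14].

## Interface

Orientations are given as [roll, pitch, yaw] about the fixed x, y, z axes, in that order (R = Rz(yaw) Ry(pitch) Rx(roll)).
In Python, from station import state, read_camera, camera_params, close_job gives the robot as it stands. The module is installed in compiled form; this text tells all that it offers.
- The arm moves only by the shell command python3 -m jog 'ROWS' [FORCE]. ROWS is JSON, a list of rows, each a list of 3 entries, a list of its own where there are three numbers: the shift along the tool's x, y, z in mm, then the turn about the tool's z in degrees, then the opening, from 0 (shut) to 1 (fully open). In form: [[[dx, dy, dz], twist, jaw], ...]. A call has 1 to 12 rows; each row shifts and turns the commanded pose from where the row before left it, along the tool's axes as they then stand; what a row does not reach is not made up. A row lasts 1/12 s, in which the tool goes at most 41.7 mm and 7.16 degrees, less where a joint would pass 70% of its speed; a pose out of reach is approached as far as the arm can. A call is refused whole if a number of a shift passes 41.7 or a number of a turn 7.16, either way. A call with a gripper value outside its range is refused whole. The fingers move at their own pace and stop on an object; FORCE is the grip in N (left out, the last holds). Time passes only in rows, so rows that do not move let the fingers close. It gives the time, the measured TCP pose, the force, the opening and the grip force at its end, in the units of the state.
- state(): the state, without advancing time (a new reading comes with each control period).
- read_camera(name): name is "scene" or "top" or "wrist"; returns (picture, depth): 420x560x3 uint8, blue, green, red; 420x560 float32, m along the optical axis (not along the pixel's ray), 0 where there is no reading.
- camera_params(name): a dict with "intrinsics" (3x3 intrinsics, pixels), "R" (3x3) and "t" (3): a world point X has camera coordinates R X + t; the wrist camera has in their place "mount" (4x4, takes a point from camera to tool coordinates, whose origin is the TCP and whose axes are the flange's). Camera axes: x right, y down, z forward; pixel columns grow to the right and rows downward; lengths in m; the calibration is good to about 2 mm. A picture is of the moment at which its call begins: read the wrist's pose just before it. camera_params takes no time and is no camera call.
- close_job(): hands the job in; it is judged then, once.
The state is a dict: "clock": time; "q": joint angles; "joint_vel": joint speeds; "effort": joint torques, N m; "ee_pos": TCP position; "tool_rot": TCP orientation; "wrist_force": force on the tool from outside, world axes, zero at the start; "ft_torque": the same for the moment, N m; "grip_width": opening from 0.0 (shut) to 1.0 (fully open); "grasp_force": force on a finger pad.
Only numpy, scipy, OpenCV 4.12 (cv2) and the standard library are available. Lean on these libraries where they do the work, as an engineer would, in place of code of your own. Each camera call takes 0.05 s, during which the arm holds its last target. There are 200 camera calls.

## Working session

There is one attempt and no reset: what is moved stays moved. The work goes in short steps, Python scripts to look and compute and a shell command to move; the robot and the scene stay as the last step left them, time stands still between calls to the robot, and variables do not carry over. Pictures are saved under pics/ and viewed, at most 10 in all, crops included, and the job is handed in when it is done.

```bash
mkdir -p pics
python3 - <<'E'
from station import *
import cv2,numpy as np
np.set_printoptions(precision=4,suppress=True)
s=state();print(s)
for n in("top","scene"):
    p,d=read_camera(n);cv2.imwrite(f"pics/{n}.png",p);np.save(f"{n}.npy",d);c=camera_params(n);print(n,c)
print(camera_params("wrist"))
E
```

```text
{'clock': 0.0, 'q': array([ 1.1891,  0.4695, -0.0486,  1.5337,  0.0241,  1.141 , -0.0823]), 'joint_vel': array([-0.0003,  0.0011,  0.0003,  0.0005,  0.0004,  0.0005,  0.0007]), 'effort': array([  0.0002, -50.7979,  -0.0805, -23.6159,  -0.0613,   0.0379,
         0.0002]), 'ee_pos': array([ 0.233 , -0.6329,  0.2215]), 'tool_rot': array([-3.1397,  0.0001,  0.3528]), 'wrist_force': array([ 0.1136, -0.6799, -0.2905]), 'ft_torque': array([ 0.0199,  0.0508, -0.0261]), 'grasp_force': 0.0, 'grip_width': 1.0004422005013323}
top {'intrinsics': array([[460.854 ,   0.    , 280.3298],
       [  0.    , 460.854 , 208.4081],
       [  0.    ,   0.    ,   1.    ]]), 'R': array([[-0.0414, -0.9991,  0.0034],
       [-0.9755,  0.0397, -0.2166],
       [ 0.2162, -0.0123, -0.9763]]), 't': array([0.0889, 0.5738, 1.0296])}
scene {'intrinsics': array([[390.8437,   0.    , 281.8887],
       [  0.    , 390.8437, 201.8235],
       [  0.    ,   0.    ,   1.    ]]), 'R': array([[-0.1587,  0.9873, -0.0044],
       [ 0.788 ,  0.124 , -0.6031],
       [-0.5949, -0.0991, -0.7976]]), 't': array([-0.0042, -0.3778,  1.336 ])}
{'intrinsics': array([[354.401 ,   0.    , 278.8608],
       [  0.    , 354.401 , 208.5835],
       [  0.    ,   0.    ,   1.    ]]), 'mount': array([[-0.    , -0.9563, -0.2923,  0.0799],
       [ 1.    ,  0.0003, -0.001 , -0.0003],
       [ 0.001 , -0.2923,  0.9563, -0.1616],
       [ 0.    ,  0.    ,  0.    ,  1.    ]])}
```

View pics/top.png

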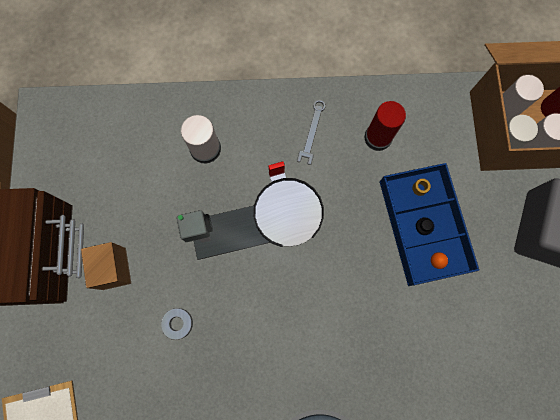

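View pics/scene.png

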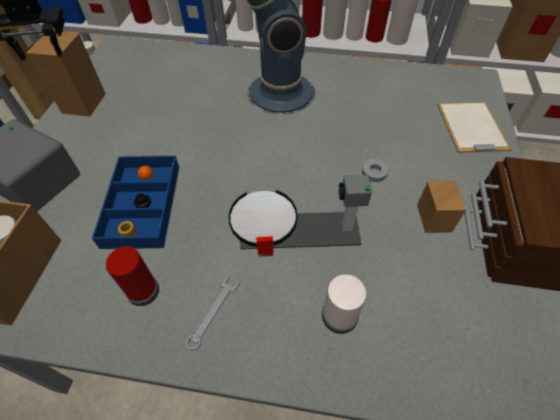

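The top view shows the ball at (440,260), dish at (289,212) with its lug at (277,168), the camera head at (193,225), and the bush and plug in the other two compartments. The scene view agrees: the ball is in the compartment nearest the robot, and there is free space around the dish.

```bash
cat > h.py <<'E'
from station import *
import cv2,numpy as np
from scipy.spatial.transform import Rotation as Ro
np.set_printoptions(precision=4,suppress=True)
def pose(s=None):
    s=s or state();T=np.eye(4);T[:3,:3]=Ro.from_euler('xyz',s['tool_rot']).as_matrix();T[:3,3]=s['ee_pos'];return T
def cam(n,T=None):
    c=camera_params(n)
    if n=='wrist':
        M=T@c['mount'];return c['intrinsics'],M[:3,:3],M[:3,3]
    R=c['R'];return c['intrinsics'],R.T,-R.T@c['t']
def onplane(uv,z,C):
    K,R,o=C;uv=np.atleast_2d(np.asarray(uv,float))
    r=np.c_[uv,np.ones(len(uv))]@np.linalg.inv(K).T@R.T
    return o+r*((z-o[2])/r[:,2])[:,None]
def cloud(d,C):
    K,R,o=C;v,u=np.mgrid[:d.shape[0],:d.shape[1]]
    r=np.stack([u,v,np.ones_like(u)],-1)@np.linalg.inv(K).T
    P=(r*d[...,None])@R.T+o;P[d<=0]=np.nan;return P
def mask(p,lo,hi):return cv2.inRange(cv2.cvtColor(p,cv2.COLOR_BGR2HSV),lo,hi)
def big(m):return max(cv2.findContours(m,cv2.RETR_EXTERNAL,cv2.CHAIN_APPROX_NONE)[0],key=cv2.contourArea)[:,0]
E
python3 - <<'E'
from h import *
for n in("top","scene"):
    p=cv2.imread(f"pics/{n}.png");P=cloud(np.load(n+".npy"),cam(n));X,Y,Z=P[...,0],P[...,1],P[...,2]
    print(n)
    o=big(mask(p,(5,180,120),(16,255,255))); 
    o=o if n=="top" else o
    u,_=cv2.minEnclosingCircle(o);print("ball",u,onplane(u,.025,cam(n)))
    # rim outer
    lo=onplane if 0 else None
    near=np.hypot(X-.62,Y+.02)<.2 if 0 else np.ones_like(X,bool)
    d=(Z>.05)&(Z<.082)&(abs(X-.6)<.2)&(abs(Y-.05)<.2)
    m=cv2.morphologyEx(d.astype(np.uint8)*255,cv2.MORPH_OPEN,np.ones((3,3)))
    print("dish box",np.nanmin(X[m>0]),np.nanmax(X[m>0]),np.nanmin(Y[m>0]),np.nanmax(Y[m>0]))
    q=P[m>0];(c,r)=cv2.minEnclosingCircle(q[:,:2].astype(np.float32));print("dish circ",c,r)
    l=(Z>.118)&(Z<.135)&(abs(X-.65)<.2)&(abs(Y-.05)<.15);print("lug top",P[l].mean(0),l.sum())
    h=(Z>.17)&(Z<.19)&(abs(X-.55)<.2)&(Y>.1)&(Y<.4);q=P[h];print("cam top",q.mean(0),h.sum(),cv2.minAreaRect(q[:,:2].astype(np.float32)))
    b=(Z<.03)&(mask(p,(0,0,0),(180,80,75))>0)&(abs(X-.55)<.2)&(Y>-.05)&(Y<.35)
    c=big(cv2.morphologyEx(b.astype(np.uint8)*255,cv2.MORPH_OPEN,np.ones((5,5))))
    w=onplane(c,.005,cam(n))[:,:2].astype(np.float32);print("base",cv2.minAreaRect(w))
    bl=big(mask(p,(100,120,40),(125,255,255))&np.where((X>.3)&(X<.8)&(Y<-.1)&(Y>-.6),255,0).astype(np.uint8));q=P[bl[:,1],bl[:,0]]
    bm=(Z>.044)&(Z<.056)&(X>.3)&(X<.8)&(Y<-.1)&(Y>-.6);print("bin",cv2.minAreaRect(P[bm][:,:2].astype(np.float32)))
E
```

```text
top
ball (439.5, 260.0) [[ 0.4433 -0.3112  0.025 ]]
dish box 0.4860751171835762 0.7584864113333392 -0.03488455099711153 0.24834548701989012
dish circ (0.629872739315033, 0.10505954921245575) 0.16890151798725128
lug top [0.6618 0.0715 0.1279] 95
cam top [0.5242 0.2517 0.1801] 709 ((0.525970995426178, 0.2501494288444519), (0.05264175310730934, 0.06484191864728928), 11.340166091918945)
base ((0.5558547973632812, 0.1825283169746399), (0.07316870987415314, 0.1084124743938446), 6.672512054443359)
bin ((0.602532684803009, -0.393282026052475), (0.39454224705696106, 0.42398372292518616), 6.244123935699463)
scene
ball (144.2755126953125, 171.62245178222656) [[ 0.4412 -0.3115  0.025 ]]
dish box 0.48679175788165063 0.7953629742148154 -0.034818539607825494 0.2499652967412739
dish circ (0.6526082754135132, 0.11924344301223755) 0.19298948347568512
lug top [0.6663 0.0732 0.1272] 120
cam top [0.531  0.2528 0.1798] 569 ((0.5272771120071411, 0.25115084648132324), (0.05324941873550415, 0.06478718668222427), 12.241349220275879)
base ((0.5423760414123535, 0.18416380882263184), (0.09901907294988632, 0.20116376876831055), 11.297205924987793)
bin ((0.6269875764846802, -0.38950115442276), (0.4186640977859497, 0.39577168226242065), 11.053985595703125)
```

```bash
cat >> h.py <<'E'
def go(target,yaw=None):
    T=pose();y0=state()['tool_rot'][2];d=T[:3,:3].T@(np.array(target)-T[:3,3])*1000
    print("at",T[:3,3],"rpy",state()['tool_rot'],"tool shift mm",d,"twist deg",None if yaw is None else -np.degrees(yaw-y0))
E
python3 - <<'E'
from h import *
p=cv2.imread("pics/top.png")
print(onplane([(381,180),(444,165),(478,269),(409,285)],.05,cam("top")))
C=cam("top");w=mask(p,(0,0,170),(180,60,255));n,l,s,c=cv2.connectedComponentsWithStats(w)
k=l[212,289];y,x=np.nonzero(l==k);ct=big((l==k).astype(np.uint8)*255);e=cv2.fitEllipse(ct);print(e,onplane(e[0],.072,C))
q=onplane(ct,.072,C)[:,:2].astype(np.float32);print(cv2.minEnclosingCircle(q))
go([.442,-.311,.16],np.radians(90+15))
E
```

```text
[[ 0.6406 -0.1826  0.05  ]
 [ 0.6725 -0.3405  0.05  ]
 [ 0.4163 -0.3899  0.05  ]
 [ 0.3862 -0.225   0.05  ]]
((288.21392822265625, 212.6351318359375), (63.81794357299805, 64.9045181274414), 116.31908416748047) [[0.564  0.0473 0.072 ]]
((0.5649358034133911, 0.047049060463905334), 0.07841860502958298)
at [ 0.233  -0.6329  0.2216] rpy [-3.1398  0.0001  0.3528] tool shift mm [ 307.3242 -229.7888   61.9834] twist deg -84.785512613719
```

```bash
python3 -m jog '[[[31,-23,4],0,0.75],[[31,-23,6],0,0.75],[[31,-23,6],0,0.75],[[31,-23,6],0,0.75],[[31,-23,6],0,0.75],[[31,-23,6],0,0.75],[[31,-23,6],0,0.75],[[31,-23,6],0,0.75],[[31,-23,6],0,0.75],[[28,-23,6],0,0.75],[[0,0,0],5,0.75],[[0,0,0],4,0.75]]'
python3 - <<'E'
from h import *
T=pose();p,d=read_camera("wrist");cv2.imwrite("pics/w1.png",p)
c=big(mask(p,(5,180,100),(16,255,255)));u,r=cv2.minEnclosingCircle(c);b=onplane(u,.025,cam("wrist",T));print(u,r,b)
go([*b[0,:2],.010],np.radians(11))
E
```

```text
clock: 1.1
ee_pos: [0.4431, -0.3082, 0.1639]
tool_rot: [-3.14, 0.0, 0.198]
wrist_force: [1.2, -0.6, 0.1]
grip_width: 0.748
grasp_force: 0.0Traceback (most recent call last):
  File "<stdin>", line 3, in <module>
  File "h.py", line 21, in big
    def big(m):return max(cv2.findContours(m,cv2.RETR_EXTERNAL,cv2.CHAIN_APPROX_NONE)[0],key=cv2.contourArea)[:,0]
                      ~~~^^^^^^^^^^^^^^^^^^^^^^^^^^^^^^^^^^^^^^^^^^^^^^^^^^^^^^^^^^^^^^^^^^^^^^^^^^^^^^^^^^^^
ValueError: max() iterable argument is empty
```

View pics/w1.png

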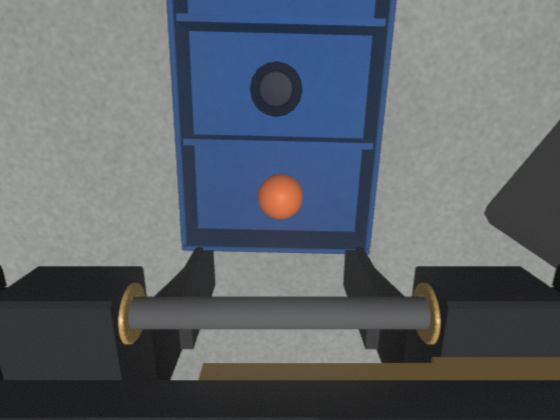

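The wrist view shows the ball at about (280,197), near the middle of the near compartment. The fingers are lined up across its long side.

Run:
```python
from h import *
T=pose();p,d=read_camera("wrist")
m=mask(p,(3,130,100),(18,255,255));m[250:]=0;c=big(m);u,r=cv2.minEnclosingCircle(c);b=onplane(u,.025,cam("wrist",T));print(u,r,b,cloud(d,cam("wrist",T))[int(u[1]),int(u[0])])
go([*b[0,:2],.010],np.radians(11))
```

```text
(278.0946044921875, 195.229736328125) 21.78919219970703 [[ 0.4422 -0.3086  0.025 ]] [ 0.4474 -0.3076  0.0444]
at [ 0.4419 -0.3108  0.1642] rpy [-3.1412  0.0007  0.1972] tool shift mm [  0.7895  -2.0864 154.1825] twist deg 0.2975935436104408
```

```bash
python3 -m jog '[[[1,-2,20],0,0.75],[[0,0,30],0,0.75],[[0,0,30],0,0.75],[[0,0,30],0,0.75],[[0,0,20],0,0.75],[[0,0,12],0,0.75],[[0,0,10],0,0.75],[[0,0,0],0,0.75],[[0,0,0],0,0.3],[[0,0,0],0,0.3],[[0,0,0],0,0.3],[[0,0,0],0,0.3]]' 10; python3 -m jog '[[[0,0,0],0,0.3],[[0,0,0],0,0.3],[[0,0,0],0,0.3],[[0,0,0],0,0.3]]'
```

```text
clock: 2.2
ee_pos: [0.4432, -0.3098, 0.0137]
tool_rot: [3.14, -0.002, 0.196]
wrist_force: [0.3, 0.1, 0.2]
grip_width: 0.532
grasp_force: 0.0
clock: 2.53
ee_pos: [0.443, -0.3096, 0.0131]
tool_rot: [3.141, -0.001, 0.196]
wrist_force: [0.1, 1.5, 4.3]
grip_width: 0.449
grasp_force: 10.0
```

```bash
python3 -m jog '[[[0,0,-10],0,0.3],[[0,0,-20],0,0.3],[[0,0,-30],0,0.3],[[0,0,-30],0,0.3],[[0,0,-30],0,0.3],[[0,0,-20],0,0.3],[[0,0,-10],0,0.3],[[0,0,0],0,0.3],[[0,0,0],0,0.3]]'; python3 -m jog '[[[8,-14,0],0,0.3],[[16,-27,0],0,0.3],[[17,-30,0],0,0.3],[[17,-30,0],0,0.3],[[17,-30,0],0,0.3],[[17,-30,0],0,0.3],[[17,-30,0],0,0.3],[[17,-30,0],0,0.3],[[17,-30,0],0,0.3],[[17,-30,0],0,0.3],[[16,-27,0],0,0.3],[[14,-20,0],0,0.3]]'
python3 -m jog '[[[0,0,0],0,0.3],[[0,0,0],0,0.3],[[0,0,0],0,0.3]]'
python3 - <<'E'
from h import *
T=pose();p,d=read_camera("wrist");cv2.imwrite("pics/w2.png",p);np.save("w2.npy",d);np.save("w2T.npy",T)
go([.5655,.047,.064])
E
```

```text
clock: 3.28
ee_pos: [0.442, -0.3092, 0.1622]
tool_rot: [-3.141, 0.0, 0.196]
wrist_force: [-0.3, -0.0, -0.4]
grip_width: 0.449
grasp_force: 10.0
clock: 4.28
ee_pos: [0.5638, 0.0526, 0.1602]
tool_rot: [-3.14, 0.004, 0.199]
wrist_force: [-0.9, -0.5, 0.5]
grip_width: 0.454
grasp_force: 10.0
clock: 4.53
ee_pos: [0.5638, 0.0481, 0.1607]
tool_rot: [3.141, 0.004, 0.195]
wrist_force: [-0.5, -0.4, -0.9]
grip_width: 0.449
grasp_force: 10.0
at [0.564  0.0476 0.1611] rpy [3.1409 0.0032 0.1938] tool shift mm [ 1.7068  0.7853 97.063 ] twist deg None
```

View pics/w2.png

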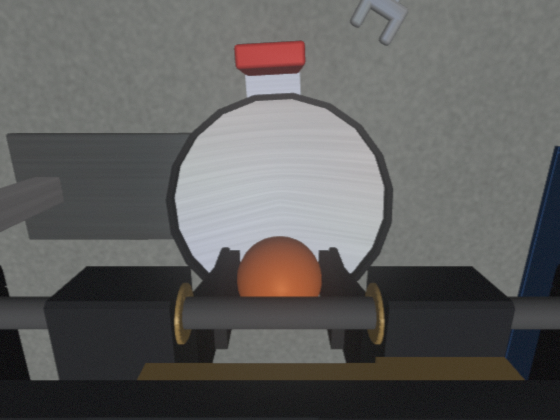

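The ball is held between the fingers at (280,265), over the dish. The dish rim spans columns 168–392 with its top at row 95, and the red lug top is at about (270,52).

Run:
```python
from h import *
p=cv2.imread("pics/w2.png");T=np.load("w2T.npy");C=cam("wrist",T);d=np.load("w2.npy");P=cloud(d,C);Z=P[...,2]
m=((Z>.05)&(Z<.085)).astype(np.uint8)*255;m[240:]=0
m=cv2.morphologyEx(m,cv2.MORPH_OPEN,np.ones((3,3)));c=big(m)
w=onplane(c,.076,C)[:,:2];c0=np.array([.565,.047])
from scipy.optimize import least_squares
k=(c[:,1]<225)&(abs(np.hypot(*(w-c0).T)-.082)<.007);w=w[k]
r=least_squares(lambda v:np.hypot(w[:,0]-v[0],w[:,1]-v[1])-v[2],[*c0,.082],loss='soft_l1',f_scale=.001);print("dish",r.x,k.sum())
l=mask(p,(0,100,150),(6,255,255))|mask(p,(174,100,150),(180,255,255));l[110:]=0
tp=l&((Z>.122)&(Z<.136)).astype(np.uint8)*255;ct=big(tp);q=onplane(ct,.129,C)[:,:2].astype(np.float32);R=cv2.minAreaRect(q);print("lug",R)
v=np.array(R[0])-r.x[:2];print(np.hypot(*v),np.degrees(np.arctan2(v[1],v[0])))
print(cv2.boundingRect(ct))
go([*r.x[:2],.064])
```

```text
dish [0.5662 0.0489 0.0817] 336
lug ((0.6626877784729004, 0.07282430678606033), (0.01000036671757698, 0.033788830041885376), 14.128976821899414)
0.09942143162737237 13.903387690560637
(236, 42, 68, 25)
at [0.564  0.0476 0.1611] rpy [3.1409 0.0032 0.1938] tool shift mm [ 2.7459 -0.9824 97.0584] twist deg None
```

```bash
python3 -m jog '[[[2,-1,12],0,0.3],[[0,0,20],0,0.3],[[0,0,20],0,0.3],[[0,0,18],0,0.3],[[0,0,12],0,0.3],[[0,0,8],0,0.3],[[0,0,4],0,0.3],[[0,0,3],0,0.3],[[0,0,0],0,0.3],[[0,0,0],0,0.3],[[0,0,0],0,0.3],[[0,0,0],0,0.3]]'
```

```text
clock: 5.58
ee_pos: [0.5674, 0.0508, 0.0663]
tool_rot: [3.141, -0.002, 0.196]
wrist_force: [1.3, 0.6, -0.3]
grip_width: 0.451
grasp_force: 10.0
```

```bash
python3 -m jog '[[[0,0,2],0,0.3],[[0,2,2],0,0.3],[[0,0,0],0,0.3],[[0,0,0],0,0.62],[[0,0,0],0,0.62],[[0,0,0],0,0.62],[[0,0,0],0,0.62],[[0,0,0],0,0.62],[[0,0,0],0,0.62],[[0,0,0],0,0.62],[[0,0,0],0,0.62],[[0,0,0],0,0.62]]';python3 -m jog '[[[0,0,-5],0,0.62],[[0,0,-10],0,0.62],[[0,0,-20],0,0.62],[[0,0,-30],0,0.62],[[0,0,-30],0,0.62],[[0,0,-30],0,0.62],[[0,0,-15],0,0.62],[[0,0,0],0,0.62],[[0,0,0],0,0.62]]'
python3 - <<'E'
from h import *
C=cam("top");p,d=read_camera("top")
cv2.imwrite("pics/t2.png",p)
T=pose();C=cam("wrist",T);p,d=read_camera("wrist");cv2.imwrite("pics/w3.png",p)
m=mask(p,(3,130,90),(18,255,255));m[330:]=0;c=big(m);u,r=cv2.minEnclosingCircle(c);print(u,r,onplane(u,.0705,C),T[:3,3])
E
```

```text
clock: 6.58
ee_pos: [0.5672, 0.0487, 0.0616]
tool_rot: [3.142, -0.0, 0.196]
wrist_force: [-0.4, 0.1, -0.5]
grip_width: 0.62
grasp_force: 0.0
clock: 7.33
ee_pos: [0.5677, 0.0488, 0.203]
tool_rot: [3.141, -0.003, 0.196]
wrist_force: [0.4, -0.1, -0.2]
grip_width: 0.618
grasp_force: 0.0
(280.2030944824219, 200.7090301513672) 18.038658142089844 [[0.5643 0.0474 0.0705]] [0.5668 0.0486 0.2016]
```

View pics/w3.png

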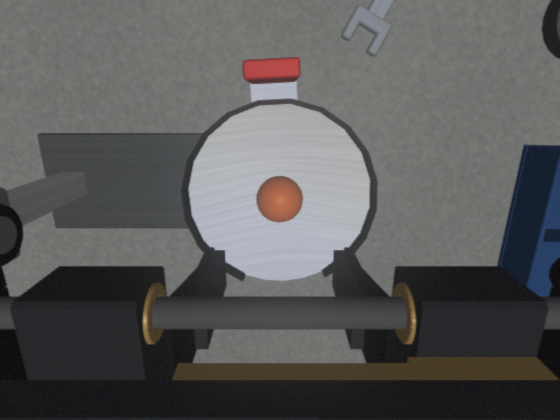

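```bash
python3 -m jog '[[[0,0,0],-7,0.62],[[0,0,0],-7,0.62],[[0,0,0],-7,0.62],[[0,0,0],-7,0.62],[[0,0,0],-7,0.62],[[0,0,0],-7,0.62],[[0,0,0],-7,0.62],[[0,0,0],-7,0.62],[[0,0,0],-7,0.62],[[0,0,0],-7,0.62],[[0,0,0],-7,0.62],[[0,0,0],-7,0.62]]';python3 -m jog '[[[0,0,0],-5,0.62],[[0,0,0],-4,0.62],[[0,20,0],0,0.62],[[0,30,0],0,0.62],[[0,30,0],0,0.62],[[0,20,0],0,0.62],[[0,0,0],0,0.62],[[0,0,0],0,0.62],[[0,0,0],0,0.62]]'
python3 - <<'E'
from h import *
T=pose();C=cam("wrist",T);p,d=read_camera("wrist");cv2.imwrite("pics/w4.png",p)
l=mask(p,(0,100,120),(6,255,255))|mask(p,(174,100,120),(180,255,255));print([(cv2.boundingRect(c)) for c in cv2.findContours(l,0,2)[0] if cv2.contourArea(c)>80])
p,d=read_camera("top");P=cloud(d,cam("top"))
go([.663,.0727,.087],np.radians(104))
E
```

```text
clock: 8.43
ee_pos: [0.5662, 0.0486, 0.1998]
tool_rot: [-3.138, -0.0, 1.668]
wrist_force: [-0.5, -0.6, -0.8]
grip_width: 0.621
grasp_force: 0.0
clock: 9.18
ee_pos: [0.6628, 0.0732, 0.1999]
tool_rot: [-3.138, -0.0, 1.819]
wrist_force: [0.1, -0.4, -0.5]
grip_width: 0.622
grasp_force: 0.0
[(272, 198, 17, 47)]
at [0.663  0.0729 0.201 ] rpy [-3.1398  0.0003  1.8191] tool shift mm [ -0.1904   0.1616 113.9619] twist deg 0.22606496693515576
```

View pics/w4.png

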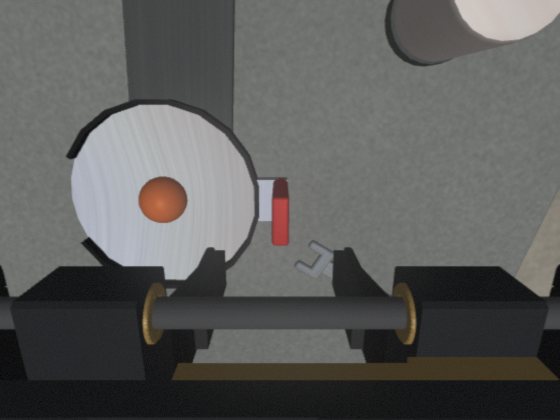

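The ball sits in the middle at (163,200) and the lug at (280,220) is centred between the fingers. The rim gap is on the left side, as expected.

```bash
python3 -m jog '[[[0,0,10],0,0.5],[[0,0,20],0,0.5],[[0,0,25],0,0.5],[[0,0,25],0,0.5],[[0,0,15],0,0.5],[[0,0,9],0,0.5],[[0,0,6],0,0.5],[[0,0,4],0,0.5],[[0,0,0],0,0.5],[[0,0,0],0,0.5]]' 5; python3 -m jog '[[[0,0,0],0,0.3],[[0,0,0],0,0.22],[[0,0,0],0,0.2],[[0,0,0],0,0.18],[[0,0,0],0,0.16],[[0,0,0],0,0.14],[[0,0,0],0,0.12],[[0,0,0],0,0.1],[[0,0,0],0,0.08],[[0,0,0],0,0.08],[[0,0,0],0,0.08]]' 5
```

```text
clock: 10.12
ee_pos: [0.6647, 0.0735, 0.0884]
tool_rot: [3.14, 0.0, 1.819]
wrist_force: [0.2, 0.7, 0.3]
grip_width: 0.502
grasp_force: 0.0
clock: 11.03
ee_pos: [0.6638, 0.0732, 0.0875]
tool_rot: [-3.141, 0.0, 1.819]
wrist_force: [-1.5, 0.8, 0.3]
grip_width: 0.139
grasp_force: 5.0
```

```bash
python3 -m jog '[[[0,0,0],0,0],[[0,0,0],0,0],[[0,0,0],0,0],[[0,0,0],0,0],[[0,0,-1],0,0],[[0,0,-2],0,0],[[0,0,-2],0,0],[[0,0,-2],0,0],[[0,0,0],0,0],[[0,0,0],0,0]]' 60
cat > look.py <<'E'
from h import *
import sys
s=state();lift=s['ee_pos'][2]-.0875
p,d=read_camera("top");C=cam("top");cv2.imwrite("pics/%s.png"%sys.argv[1],p)
P=cloud(d,C);m=mask(p,(3,130,90),(18,255,255));n=np.zeros_like(m);n[130:300,200:370]=m[130:300,200:370]
c=big(n);u,r=cv2.minEnclosingCircle(c);b=onplane(u,.0705+lift,C)[0];print("ball",b,cv2.contourArea(c),r)
T=pose(s);L=T[:3,3]-.1*T[:3,1];print("dish centre expected",L,"dist",np.hypot(*(b-L)[:2]),"dish yaw",np.degrees(np.arctan2(T[1,1],T[0,1])),s['ft_torque'],s['grasp_force'])
# dish floor plane level
k=(np.hypot(P[...,0]-L[0],P[...,1]-L[1])<.075)&(np.hypot(P[...,0]-L[0],P[...,1]-L[1])>.045)&(abs(P[...,2]-.062-lift)<.02)
q=P[k];A=np.c_[q[:,:2]-L[:2],np.hypot(*(q[:,:2]-L[:2]).T),np.ones(len(q))];print("tilt x,y/cone/z",np.linalg.lstsq(A,q[:,2],rcond=None)[0],len(q))
E
python3 look.py t3
```

```text
clock: 11.87
ee_pos: [0.6645, 0.0733, 0.0948]
tool_rot: [3.141, 0.0, 1.819]
wrist_force: [-0.5, -0.2, -1.4]
grip_width: 0.133
grasp_force: 60.0
ball [0.5679 0.0477 0.0778] 185.0 8.177322387695312
dish centre expected [0.5675 0.0488 0.0947] dist 0.0011745546108710657 dish yaw 14.211858741746946 [ 0.0485 -0.2713 -0.0058] 60.002810787409544
tilt x,y/cone/z [0.0003 0.0082 0.2142 0.0568] 1544
```

```bash
python3 -m jog '[[[0,0,-3],0,0],[[0,0,-6],0,0],[[0,0,-9],0,0],[[0,0,-10],0,0],[[0,0,-10],0,0],[[0,0,-10],0,0],[[0,0,-9],0,0],[[0,0,-8],0,0],[[0,0,-6],0,0],[[0,0,-4],0,0],[[0,0,-2],0,0],[[0,0,0],0,0]]'; python3 look.py t4
```

```text
clock: 12.92
ee_pos: [0.6643, 0.0733, 0.1719]
tool_rot: [3.141, 0.0, 1.819]
wrist_force: [0.1, 0.2, -2.2]
grip_width: 0.132
grasp_force: 60.0
ball [0.5678 0.0477 0.1549] 216.0 8.761003494262695
dish centre expected [0.5673 0.0487 0.1718] dist 0.0011868204530776025 dish yaw 14.210983616170862 [ 0.0754 -0.2695  0.0083] 60.002737333998084
tilt x,y/cone/z [0.0005 0.0052 0.2165 0.1338] 1680
```

```bash
python3 -m jog '[[[-1.75,0,0],1,0],[[-3.5,-0.1,0],2,0],[[-5.2,-0.14,0],3,0],[[-5.2,-0.14,0],3,0],[[-5.2,-0.14,0],3,0],[[-5.2,-0.14,0],3,0],[[-5.2,-0.14,0],3,0],[[-5.2,-0.14,0],3,0],[[-3.5,-0.1,0],2,0],[[-1.75,0,0],1,0],[[0,0,0],0,0],[[0,0,0],0,0]]'; python3 look.py t5
```

```text
clock: 13.97
ee_pos: [0.6656, 0.032, 0.1712]
tool_rot: [-3.141, 0.0, 1.4]
wrist_force: [0.2, -0.6, -1.0]
grip_width: 0.136
grasp_force: 60.0
ball [0.5676 0.0477 0.1542] 216.5 8.833285331726074
dish centre expected [0.567  0.0489 0.1713] dist 0.0014376816069977016 dish yaw -9.757624592842198 [-0.0031 -0.2505  0.0081] 60.002763234078884
tilt x,y/cone/z [-0.0002  0.0056  0.2123  0.1336] 1807
```

Turned 24° with the centre unmoved and the ball still in the middle. About 68.5° remain.

```bash
python3 -m jog '[[[-1.75,0,0],1,0],[[-3.5,-0.1,0],2,0],[[-5.2,-0.14,0],3,0],[[-5.2,-0.14,0],3,0],[[-5.2,-0.14,0],3,0],[[-5.2,-0.14,0],3,0],[[-5.2,-0.14,0],3,0],[[-5.2,-0.14,0],3,0],[[-5.2,-0.14,0],3,0],[[-5.2,-0.14,0],3,0],[[-5.2,-0.14,0],3,0],[[-5.2,-0.14,0],3,0]]';python3 -m jog '[[[-5.2,-0.14,0],3,0],[[-5.2,-0.14,0],3,0],[[-5.2,-0.14,0],3,0],[[-5.2,-0.14,0],3,0],[[-5.2,-0.14,0],3,0],[[-5.2,-0.14,0],3,0],[[-5.2,-0.14,0],3,0],[[-5.2,-0.14,0],3,0],[[-5.2,-0.14,0],3,0],[[-5.2,-0.14,0],3,0],[[-5.2,-0.14,0],3,0],[[-4.4,-0.1,0],2.5,0]]'; python3 -m jog '[[[0,0,0],0,0],[[0,0,0],0,0],[[0,0,0],0,0]]'; python3 look.py t6
```

```text
clock: 15.02
ee_pos: [0.6404, -0.0188, 0.1715]
tool_rot: [-3.142, 0.0, 0.821]
wrist_force: [-0.1, 0.3, -1.9]
grip_width: 0.134
grasp_force: 60.0
clock: 16.02
ee_pos: [0.5873, -0.0484, 0.1716]
tool_rot: [3.142, 0.0, 0.202]
wrist_force: [-0.3, 0.8, -2.0]
grip_width: 0.133
grasp_force: 60.0
clock: 16.27
ee_pos: [0.5881, -0.0482, 0.1717]
tool_rot: [3.142, -0.0, 0.206]
wrist_force: [-0.6, -0.8, -2.6]
grip_width: 0.133
grasp_force: 60.0
ball [0.5682 0.0484 0.1547] 205.5 8.878355979919434
dish centre expected [0.5677 0.0497 0.1717] dist 0.001374351700444007 dish yaw -78.21436897632259 [-0.1902 -0.0056 -0.0306] 60.00277195125818
tilt x,y/cone/z [0.0032 0.0029 0.2169 0.1338] 1814
```

View pics/t6.png

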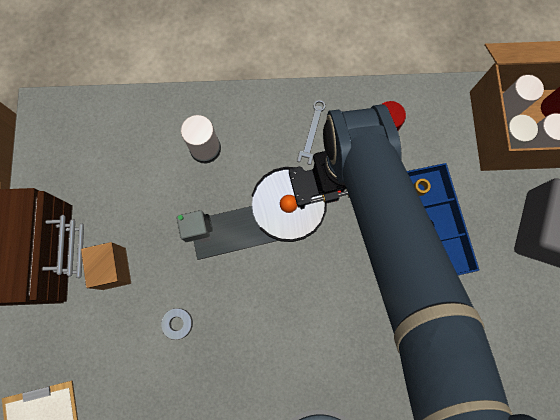

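The final view shows the ball at (289,203), in the middle of the lifted dish. The gap faces the camera head at (193,225), and the bystanders in view have not moved.

```bash
python3 -m jog '[[[0,0,0],0,0],[[0,0,0],0,0],[[0,0,0],0,0],[[0,0,0],0,0],[[0,0,0],0,0],[[0,0,0],0,0]]'; python3 look.py t7 && python3 -c "from station import close_job;print(close_job())"
```

```text
clock: 16.82
ee_pos: [0.5878, -0.0485, 0.1716]
tool_rot: [3.142, -0.0, 0.204]
wrist_force: [0.5, 0.3, -1.8]
grip_width: 0.131
grasp_force: 60.0
ball [0.5675 0.0482 0.1546] 208.5 8.940913200378418
dish centre expected [0.5675 0.0494 0.1715] dist 0.0011910365763702832 dish yaw -78.28496865375185 [-0.1711 -0.0104 -0.0187] 60.00278919003904
tilt x,y/cone/z [0.0022 0.0035 0.2099 0.134 ] 1802
the job is handed in; nothing more can be done
None
```

I handed the job in at 16.8 s, no verdict shown: by my last measurements the gripper holds the dish level and still above its rest, the gap facing the camera, and the ball at lens height about 1 mm from the dish's middle.

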